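# Seat the filter basket in the coffee pot

### The job

Take the tapered steel filter basket from its wooden stand by its cream grip and lower it, without dropping it, into the orange tapered collar in the mouth of the steel coffee pot, so that it sits centred and upright. Then press it down firmly but gently until the stiff collar has slid all the way down to its stop, keep the push on for a moment, and let go. Leave the crockery and the other things on the table where they are.

Things in the scene. Friction and masses are not known exactly. Their poses are not given: they have to be found in the camera images.
- basket: Loose steel filter basket, 0.17-0.35 kg: cone, 30 degrees to its axis, radius 22 mm at the flat foot (z 0) to 44 mm at z 38, then a rim of radius 46 mm up to z 44. Its cream grip block is described at basket_grip. Origin: centre of the underside, z up along the axis. It starts upright in the stand, foot 4 mm above the table, turned up to 60 degrees.
- basket_seat (a point): Point on the basket's axis 31 mm above its foot, where the cone's radius is 40 mm. Fully nested, it lies within about 1 mm of the collar's lip centre.
- basket_grip (a point): Centre of the flat top of the cream grip block, 76 mm above the basket's foot. The block is 44 mm long along the basket's x, 14 mm thick along its y, 28 mm tall, and stands on a 14 mm wide strap that crosses the rim along x. Pinch it across y from above; press on its flat top.
- stand: Round light-wood stand, fixed, 84 mm across, 10 mm high, with a recess 56 mm across whose floor is 4 mm above the table. Origin at the centre of its underside.
- pot: Steel coffee pot, fixed upright, 120 mm across, 150 mm high, wall 3 mm, open at the top; the cream loop handle reaches 115 mm out from the axis along the pot's own +x. Origin at the centre of its underside.
- collar: Orange tapered seat collar inside the pot's mouth, 96 mm outside, 18 mm high. Origin: centre of its top lip, inner radius 40 mm there, narrowing downward at the basket's 30 degrees. It moves only straight up and down, on a spring (15 N per mm), and slides down stiffly: over 7 N it slips on and stays lower, down to its stop (see collar_lip). The basket's weight alone makes it give under 1 mm.
- pot_lid: The pot's steel lid with a cream ball knob, 126 mm across, 51 mm high, lying on the table; not needed. Origin at the centre of its underside.
- plates: Stack of three white plates, 156 mm across, 33 mm high; not needed. Origin at the centre of the underside.
- cup_a: White cup, 72 mm across, 62 mm high, handle at its +y; not needed. Origin at the centre of the underside.
- cup_b: White cup like the other; not needed. Origin at the centre of the underside.
- sugar_jar: Glass jar with wooden cap, 68 mm across, 95 mm high; not needed. Origin at the centre of the underside.
- coffee_tin: Yellow tin, 72 mm across, 110 mm high; not needed. Origin at the centre of the underside.
- spoon_a: Steel spoon lying on the table, 130 mm long along its x; not needed.
- spoon_b: Second steel spoon, the same; not needed.
- collar_lip (a point): Centre of the collar's top lip (same point as collar). The stop lies 8 to 24 mm below the start; its height differs from pot to pot and cannot be measured, only felt: the push stays near 7 N while the collar slips, then rises by 15 N per mm on the stop. The collar is home once pushed on its stop with 15 N or more for half a second: aim at 16 to 20 N. Over 28 N damages it.
Not all that is in view belongs to the job. Of the things shaped like the stand, the wood one is meant.

How it is judged:
By the outcome, as a careful person would: the job done as asked, in the order asked, and still so for the second after the job is handed in, with the robot touching nothing.
It also fails if it takes over 56 s, if anything falls off the work surface, if the arm or the gripper's body presses on something with over 40 N, if the wrist force passes 120 N, or if a joint passes its speed limit or range.

### The arm

A 6-joint arm with a two-finger parallel gripper is mounted at the origin on the work surface. World frame = base frame: x ahead of the robot, y to its left, z up, the work surface at z = 0. Lengths are in mm, angles in rad, forces in N, time in s.
With the tool pointing down it reaches from about 350 to 875 mm from the base axis. Payload 4.2 kg.
Tool frame: the origin (TCP) lies at the very end of the fingers, on their centre line; the grasp point (between the pads) lies 19 mm behind it; z points along the fingers, y is the line along which they close (so a half turn about z gives the same grasp; the last joint's range is limited). The gripper opens to 85 mm and grips with 20 to 120 N. Pads are 22 mm wide; open, the fingers measure 114 mm over their backs; the gripper's body (76 mm by 85 mm) begins 54 mm behind the grasp point. The pads swing forward as they close: fully open they stand 13 mm farther back than shut.
Start: joints at [1.393, 0.385, 0.008, 0, -1.194, -0.259], TCP at [264.368, 566.312, 231.312] pointing down, gripper open.
Joint ranges: [-3.14, 3.14], [-1.21, 2.06], [-1.07, 1.41], [-3.16, 2.05], [-2.99, -0.16], [-3.1, 3.1]. Speed limits (rad/s): [2.79, 2.79, 3.14, 3.14, 3.14, 3.14].

### API

Orientations are given as a unit quaternion [x, y, z, w].
In Python, from bench import arm gives the robot as it stands.
- The arm moves only by the tool servo_tool, never from a script. Its argument "rows" is a list that holds one entry, the list of rows, each a list of 7 numbers: the finger opening in mm, from 0 to 85.4, then the shift along the tool's x, y, z in mm, then the turn, a rotation vector about the tool's x, y, z in rad. A call has 1 to 10 rows; each row is the pose to reach, as a shift and turn from the pose commanded when the call began, along the tool's axes at that moment; what a row does not reach only later rows make up. A row lasts 1/8 s, in which the tool goes at most 62.5 mm and 10.7 degrees, less where a joint would pass 70% of its speed; a pose out of reach is approached as far as the arm can. A call with a gripper value outside its range is refused whole. The fingers move at their own pace and stop on an object; the grip force is fixed at half the most. Time passes only in rows, so rows that repeat a pose let the fingers close. It gives the time, the measured TCP pose, the force, the opening and the grip force at its end, in the units of the state.
- arm.read_state(): the state, without advancing time (a new reading comes with each control period).
- arm.get_image(name): name is "scene" or "top"; returns the picture (400x640x3 uint8, red, green, blue); there is no depth.
- arm.camera_params(name): a dict with "intrinsics" (3x3 intrinsics, pixels), "R" (3x3) and "t" (3): a world point X has camera coordinates R X + t. Camera axes: x right, y down, z forward; pixel columns grow to the right and rows downward; lengths in mm; the calibration is good to about 2 mm. A picture is of the moment at which its call begins. camera_params takes no time and is no camera call.
- arm.job_done(): hands the job in; it is judged then, once.
The state is a dict: "clock": time; "joints": joint angles; "joint_vel": joint speeds; "joint_efforts": joint torques, N m; "position": TCP position; "ee_rot": TCP orientation; "contact_force": force on the tool from outside, world axes, zero at the start; "wrist_torque": the same for the moment, N m; "gripper_width": finger opening in mm; "grasp_force": force on a finger pad.
Only numpy, scipy, OpenCV 4.12 (cv2) and the standard library are available. Lean on these libraries where they do the work, as an engineer would, in place of code of your own. Each camera call takes 0.05 s, during which the arm holds its last target. There are 200 camera calls.

## Working session

There is one attempt and no reset: what is moved stays moved. The work goes in short steps, Python scripts to look and compute and a tool call to move; the robot and the scene stay as the last step left them, time stands still between calls to the robot, and variables do not carry over. Pictures are saved under pics/ and viewed, at most 10 in all, crops included, and the job is handed in when it is done.

Besides the shell and the picture viewer there is one more tool, called by a JSON object that holds its "name" and its "arguments", one argument or row to a line. servo_tool: Moves the arm, as the interface text tells. Its arguments: {"type":"object","properties":{"rows":{"type":"array"}},"required":["rows"]}

```bash
mkdir -p pics
python3 - <<'E'
from bench import arm
import cv2,numpy as np
for n in("scene","top"):
    im=arm.get_image(n); cv2.imwrite(f"pics/{n}0.png",im[:,:,::-1])
    p=arm.camera_params(n); print(n,np.round(p["intrinsics"],1).tolist(),np.round(p["R"],3).tolist(),np.round(p["t"],1).tolist())
s=arm.read_state(); print(s)
E
```

```text
scene [[486.7, 0.0, 316.4], [0.0, 486.7, 203.7], [0.0, 0.0, 1.0]] [[-0.568, 0.823, 0.006], [0.593, 0.414, -0.69], [-0.57, -0.389, -0.724]] [278.8, -238.8, 1600.3]
top [[406.8, 0.0, 319.5], [0.0, 406.8, 199.0], [0.0, 0.0, 1.0]] [[0.023, -1.0, 0.012], [-0.994, -0.024, -0.111], [0.111, -0.009, -0.994]] [-14.9, 553.2, 1226.4]
{'clock': 0.1, 'joints': array([ 1.39258587e+00,  3.85522014e-01,  6.71571042e-03, -3.93371333e-04,
       -1.19400899e+00, -2.58579034e-01]), 'joint_vel': array([ 0.00122962, -0.00113999,  0.00234993,  0.00203162, -0.00031582,
       -0.00048646]), 'joint_efforts': array([ 1.16874958e-04, -3.93322670e+01,  1.88927221e+01,  4.19799596e+00,
       -2.64310875e-03,  7.96318147e-06]), 'position': array([264.17899905, 565.8302449 , 230.2932797 ]), 'ee_rot': array([ 9.76230270e-01, -2.16733493e-01, -1.42113185e-04,  1.01601496e-03]), 'contact_force': array([-0.46093668,  0.184293  ,  0.216316  ]), 'wrist_torque': array([ 0.03042703, -0.01406464,  0.0465343 ]), 'grasp_force': 0.0, 'gripper_width': 85.13485916366712}
```

View pics/scene0.png

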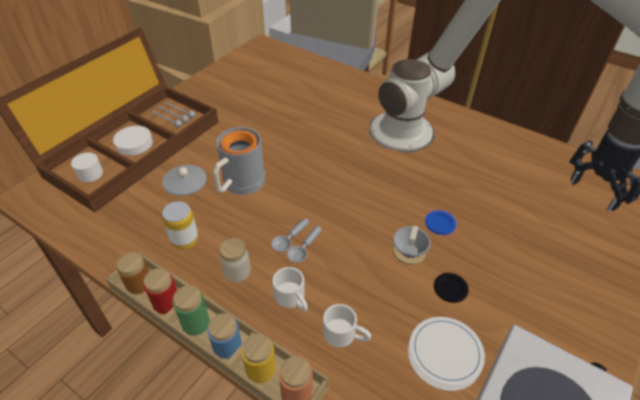

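View pics/top0.png

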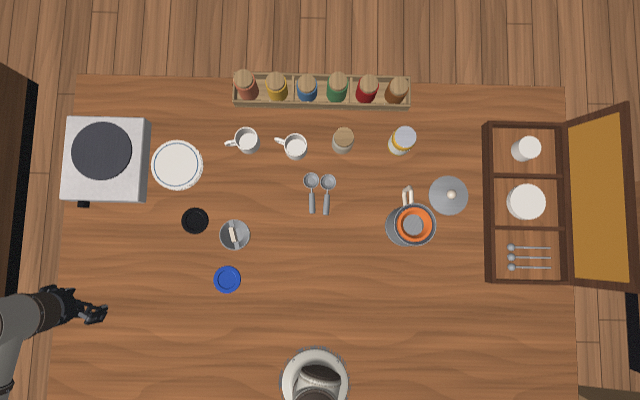

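Top view: basket with cream grip at about (234,235), pot collar at (414,224). Scene view: basket at (411,243), pot mouth at (240,142). I'll measure both with masks.

```bash
cat > h.py <<'E'
import numpy as np,cv2
from bench import arm
P={n:arm.camera_params(n) for n in("scene","top")}
def ray(n,uv):
    p=P[n];R=np.array(p["R"]);t=np.array(p["t"])
    d=R.T@np.linalg.solve(np.array(p["intrinsics"]),[uv[0],uv[1],1.]);return -R.T@t,d/np.linalg.norm(d)
def onz(n,uv,z):
    c,d=ray(n,uv);return c+d*(z-c[2])/d[2]
def tri(a,b):
    (c1,d1),(c2,d2)=ray("scene",a),ray("top",b)
    s=np.linalg.lstsq(np.c_[d1,-d2],c2-c1,rcond=None)[0]
    p,q=c1+s[0]*d1,c2+s[1]*d2;return (p+q)/2,np.linalg.norm(p-q)
def proj(n,X):
    p=P[n];x=np.array(p["intrinsics"])@(np.array(p["R"])@X+np.array(p["t"]));return x[:2]/x[2]
E
python3 - <<'E'
from h import *
I={n:cv2.imread(f"pics/{n}0.png") for n in P}
box={"top":((205,205,265,262),(380,180,445,255)),"scene":((385,218,440,268),(205,120,275,200))}
out=[]
for n in("scene","top"):
    hsv=cv2.cvtColor(I[n],cv2.COLOR_BGR2HSV)
    for k,(x0,y0,x1,y1) in enumerate(box[n]):
        h=hsv[y0:y1,x0:x1]
        if k==0: m=cv2.inRange(h,(8,15,185),(35,90,255))
        else: m=cv2.inRange(h,(3,150,120),(16,255,255))
        N,l,s,c=cv2.connectedComponentsWithStats(m)
        i=1+np.argmax(s[1:,4]); pts=np.argwhere(l==i)[:,::-1]+[x0,y0]
        hull=cv2.convexHull(pts.astype(np.int32))
        print(n,k,s[i],c[i]+[x0,y0],cv2.minAreaRect(pts.astype(np.float32)), cv2.fitEllipse(hull) if k else "")
    out.append(np.vstack([cv2.resize(I[n][b[1]:b[3],b[0]:b[2]],(390,290),interpolation=cv2.INTER_CUBIC) for b in box[n]]))
cv2.imwrite("pics/crops.png",np.hstack(out))
E
```

```text
scene 0 [27  9  5 11 30] [413.73333333 232.16666667] ((413.6981201171875, 232.05662536621094), (2.74721097946167, 10.439401626586914), 15.945395469665527) 
scene 1 [ 16  11  36  23 446] [238.4103139  140.43497758] ((238.38998413085938, 141.72998046875), (21.920310974121094, 35.07249450683594), 81.8698959350586) ((238.63442993164062, 141.9646453857422), (22.221332550048828, 35.80354309082031), 83.0142822265625)
top 0 [24 22  7 15 60] [231.61666667 234.21666667] ((231.558837890625, 234.23533630371094), (14.794672966003418, 3.8805696964263916), 75.96376037597656) 
top 1 [ 17  27  35  35 537] [415.24022346 223.54003724] ((414.00006103515625, 224.00003051757812), (33.941123962402344, 33.941123962402344), 45.0) ((413.9104919433594, 224.04766845703125), (33.942100524902344, 34.967220306396484), 102.75656127929688)
```

View pics/crops.png

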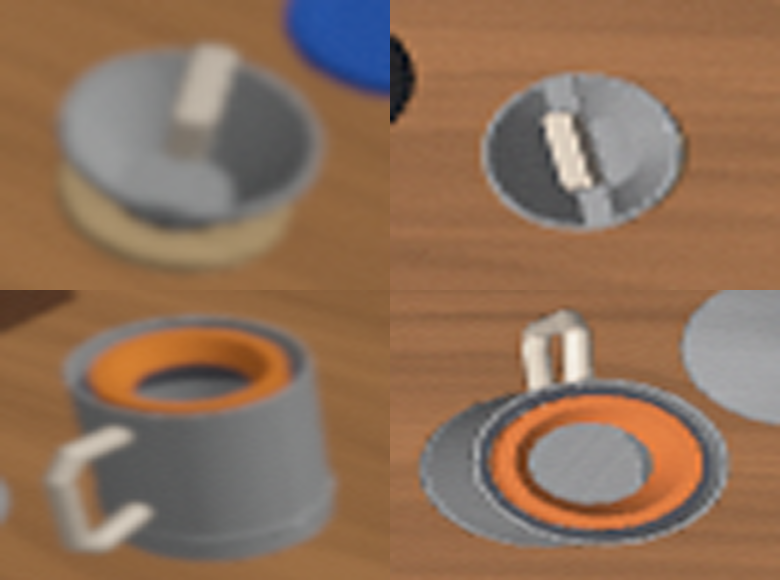

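Crops: basket rim in the top view spans about x 219–250, y 219–250, with the strap and grip tilted about 15° off vertical. The pot mouth centre is at about (415,224) and the collar sits near the rim.

Run:
```python
from h import *
print("rim z48",onz("top",(234.4,234.3),48))
print("grip z80",onz("top",(231.6,234.2),80), "scene",onz("scene",(413.9,231.5),76))
print("tri grip",tri((413.9,231.0),(231.6,234.2)))
# strap direction: ends in top view at z48
a=lambda u,v:(( u-390+.5)/6.5+204.5,(v+.5)/5.09+204.5)
p,q=onz("top",a(562,92),48),onz("top",a(597,208),48);print("strap",p,q,np.degrees(np.arctan2(*(p-q)[[1,0]])))
p,q=onz("top",a(556,115),80),onz("top",a(580,188),80);print("grip",p,q,np.degrees(np.arctan2(*(p-q)[[1,0]])))
print("pot z150",onz("top",(414.8,223.8),150))
X,e=tri((238.6,142),(413.9,224));print("collar tri",X,e,[onz("top",(413.9,224),z) for z in(140,150)],[onz("scene",(238.6,142),z) for z in(140,150)])
from scipy.spatial.transform import Rotation as Ro
print(Ro.from_quat(arm.read_state()["ee_rot"]).as_matrix().round(4))
```

```text
rim z48 [438.29684232 252.27625167  48.        ]
grip z80 [437.75810871 254.18253402  80.        ] scene [431.51547215 251.12662747  76.        ]
tri grip (array([437.74535208, 252.96080072,  85.13155458]), np.float64(0.39109372568296835))
strap [473.03148538 264.0221472   48.        ] [405.06545897 244.67316525  48.        ] 15.890915703369336
grip [458.163129   259.49806054  80.        ] [416.53225641 246.73155416  80.        ] 17.04866043864355
pot z150 [ 477.09760531 -267.44357398  150.        ]
collar tri [ 477.2392579  -266.53172549  146.99563215] 2.0525640762164654 [array([ 477.03688761, -267.3597262 ,  140.        ]), array([ 476.48132517, -264.92967604,  150.        ])] [array([ 471.52514151, -273.84702051,  140.        ]), array([ 480.23300059, -264.85273052,  150.        ])]
[[ 9.061e-01 -4.232e-01 -7.000e-04]
 [-4.232e-01 -9.061e-01 -1.900e-03]
 [ 2.000e-04  2.000e-03 -1.000e+00]]
```

{"name": "servo_tool", "arguments": {
  "rows": [
    [[45, 40, 29, 12, 0, 0, -0.1], [45, 80, 58, 27, 0, 0, -0.2], [45, 125, 90, 42, 0, 0, -0.31], [45, 170, 122, 57, 0, 0, -0.42], [45, 212, 153, 72, 0, 0, -0.52], [45, 252, 182, 86, 0, 0, -0.62], [45, 280, 202, 96, 0, 0, -0.7], [45, 290, 210, 100, 0, 0, -0.724], [45, 290, 210, 100, 0, 0, -0.724], [45, 290, 210, 100, 0, 0, -0.724]]
  ]
}}

```text
clock: 1.35
position: [438.3, 253.8, 131.4]
ee_rot: [0.99, 0.143, 0.0, -0.0]
contact_force: [0.4, 0.1, -0.3]
gripper_width: 45.1
grasp_force: 0.0
```

```bash
cat >> h.py <<'E'
from scipy.spatial.transform import Rotation as Ro
def delta(X,phi):
    s=arm.read_state();R=Ro.from_quat(s["ee_rot"])
    T=Ro.from_matrix(np.c_[[np.cos(phi),np.sin(phi),0],[np.sin(phi),-np.cos(phi),0],[0,0,-1]])
    print("t",s["clock"],"pos",s["position"].round(1),"F",s["contact_force"].round(1),"w",round(s["gripper_width"],1),"g",round(s["grasp_force"],1))
    print("shift",R.inv().apply(np.array(X)-s["position"]).round(1),"turn",(R.inv()*T).as_rotvec().round(3))
def snap(fn,*bs,w=390,h=290):
    "crops, each (cam,x0,y0,x1,y1)"
    cv2.imwrite("pics/"+fn,np.hstack([cv2.resize(arm.get_image(b[0])[b[2]:b[4],b[1]:b[3],::-1],(w,h),interpolation=cv2.INTER_CUBIC) for b in bs]))
E
python3 - <<'E'
from h import *
delta((438,253,52),np.radians(16.5))
snap("c1.png",("scene",365,170,455,270),("top",190,190,280,280))
E
```

```text
t 1.35 pos [438.3 253.8 131.4] F [ 0.4  0.1 -0.3] w 45.1 g 0.0
shift [-0.5  0.7 79.4] turn [-0.    -0.    -0.001]
```

View pics/c1.png

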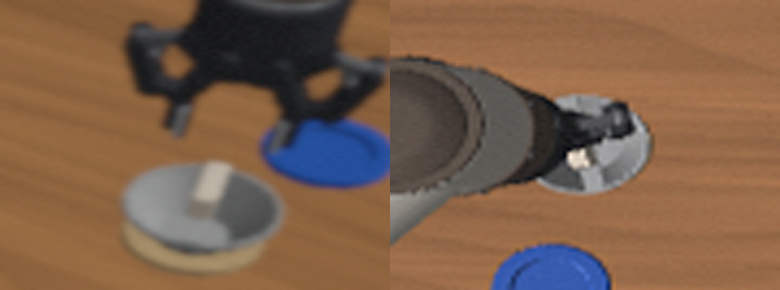

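Grip is between the fingers, in the scene crop just below the fingertip midpoint. Descend and close.

{"name": "servo_tool", "arguments": {
  "rows": [
    [[45, -0.5, 0.5, 25, 0, 0, 0], [45, -0.5, 0.5, 50, 0, 0, 0], [45, -0.5, 0.5, 70, 0, 0, 0], [45, -0.5, 0.5, 82, 0, 0, 0], [45, -0.5, 0.5, 82, 0, 0, 0], [5, -0.5, 0.5, 82, 0, 0, 0], [5, -0.5, 0.5, 82, 0, 0, 0], [5, -0.5, 0.5, 82, 0, 0, 0], [5, -0.5, 0.5, 82, 0, 0, 0], [5, -0.5, 0.5, 82, 0, 0, 0]]
  ]
}}

```text
clock: 2.7
position: [438.5, 253.4, 50.2]
ee_rot: [0.99, 0.143, 0.001, -0.001]
contact_force: [-1.9, 1.6, 6.5]
gripper_width: 12.9
grasp_force: 59.4
```

{"name": "servo_tool", "arguments": {
  "rows": [
    [[5, 0, 0, -5, 0, 0, 0], [5, 0, 0, -20, 0, 0, 0], [5, 0, 0, -45, 0, 0, 0], [5, 0, 0, -75, 0, 0, 0], [5, 0, 0, -105, 0, 0, 0], [5, 0, 0, -135, 0, 0, 0], [5, 0, 0, -160, 0, 0, 0], [5, 0, 0, -175, 0, 0, 0], [5, 0, 0, -182, 0, 0, 0], [5, 0, 0, -182, 0, 0, 0]]
  ]
}}

```text
clock: 3.95
position: [437.6, 252.5, 230.7]
ee_rot: [0.99, 0.143, -0.001, 0.0]
contact_force: [-0.7, -0.5, -3.2]
gripper_width: 12.8
grasp_force: 58.6
```

Run:
```python
from h import *
delta((477,-266.5,232),np.radians(16.5))
snap("c2.png",("scene",365,90,465,190),("top",190,160,290,260))
```

```text
t 3.95 pos [437.6 252.5 230.7] F [-0.7 -0.5 -3.2] w 12.8 g 58.6
shift [-109.1  508.9   -1. ] turn [ 0.     0.001 -0.001]
```

View pics/c2.png

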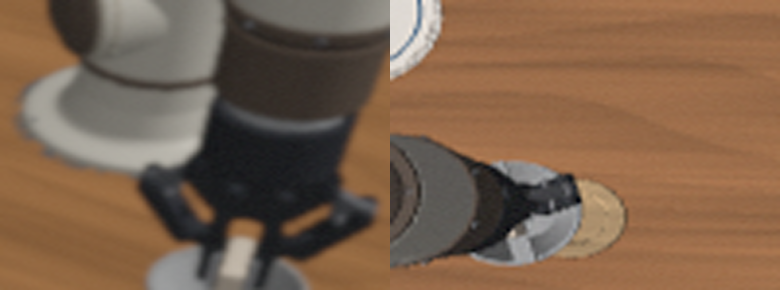

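Basket is held clear of the stand (top crop shows the empty wood stand at right). Carry it over to the pot.

{"name": "servo_tool", "arguments": {
  "rows": [
    [[5, -3, 14, 0, 0, 0, 0], [5, -8, 40, 0, 0, 0, 0], [5, -17, 80, 0, 0, 0, 0], [5, -28, 128, 0, 0, 0, 0], [5, -38, 176, 0, 0, 0, 0], [5, -48, 224, 0, 0, 0, 0], [5, -58, 272, 0, 0, 0, 0], [5, -69, 320, 0, 0, 0, 0], [5, -79, 368, 0, 0, 0, 0], [5, -88, 410, 0, 0, 0, 0]]
  ]
}}

```text
clock: 5.3
position: [468.8, -167.7, 230.9]
ee_rot: [0.99, 0.143, -0.001, -0.0]
contact_force: [0.4, -0.0, -2.5]
gripper_width: 13.0
grasp_force: 58.8
```

Run:
```python
from h import *
delta((477,-266.5,215),np.radians(16.5)); print(arm.read_state()["joints"].round(2))
```

```text
t 5.3 pos [ 468.8 -167.7  230.9] F [ 0.4 -0.  -2.5] w 13.0 g 58.8
shift [-20.   97.1  15.9] turn [-0.     0.001 -0.002]
[-0.02  0.17 -0.3  -0.   -1.11  1.87]
```

{"name": "servo_tool", "arguments": {
  "rows": [
    [[5, -7, 35, 0, 0, 0, 0], [5, -14, 68, 0, 0, 0, 0], [5, -18, 88, 3, 0, 0, 0], [5, -20, 96, 9, 0, 0, 0], [5, -20, 97, 14, 0, 0, 0], [5, -20, 97, 15, 0, 0, 0], [5, -20, 97, 15, 0, 0, 0]]
  ]
}}

```text
clock: 6.18
position: [478.0, -263.5, 216.4]
ee_rot: [0.99, 0.144, 0.0, -0.0]
contact_force: [0.2, 0.1, -3.4]
gripper_width: 13.1
grasp_force: 58.9
```

Run:
```python
from h import *
delta((477,-266.5,195),np.radians(16.5))
snap("c3.png",("scene",190,70,290,145),("top",370,175,470,250),w=400,h=300)
```

```text
t 6.175 pos [ 478.  -263.5  216.4] F [ 0.2  0.1 -3.4] w 13.1 g 58.9
shift [-1.9  2.6 21.4] turn [ 0. -0.  0.]
```

View pics/c3.png

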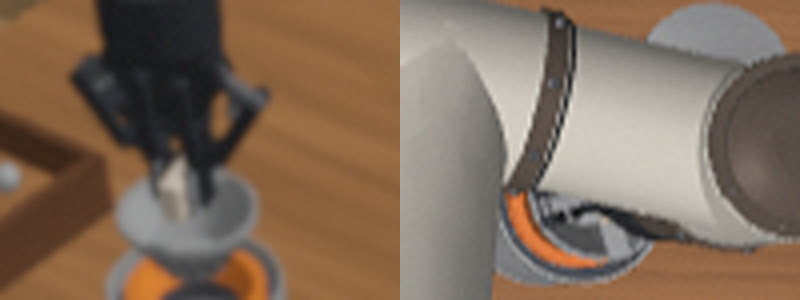

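Scene crop: basket rim spans about x 116–258, ends at rows ~213/208, foot just over the collar. Compare that with what an upright basket under the TCP would project to.

Run:
```python
from h import *
a=np.linspace(0,2*np.pi,361)
def ext(c,r,n,o):
    q=np.array([proj(n,np.array(c)+[r*np.cos(t),r*np.sin(t),0]) for t in a]);q=(q-o+.5)*4-.5
    i=[q[:,0].argmin(),q[:,0].argmax(),q[:,1].argmin(),q[:,1].argmax()];return q[i].round().tolist()
o=np.array([190,70])
print("rim",ext((478,-263.5,214),46,"scene",o))
print("foot",ext((478,-263.5,170),22,"scene",o))
print("grip",((proj("scene",np.array([478,-263.5,246]))-o+.5)*4))
for X in((477,-267,150),(477,-264,150),(480,-265,150)): print("pot",X,ext(X,60,"scene",o),ext(X,60,"top",np.array([370,175])))
# pot rim (from the first picture) seen with same offset
I=cv2.imread("pics/scene0.png")[70:145,190:290]
cv2.imwrite("pics/c4.png",np.hstack([cv2.resize(x,(400,300),interpolation=cv2.INTER_CUBIC) for x in(I,cv2.imread("pics/top0.png")[175:250,370:470])]))
```

```text
rim [[118.0, 217.0], [260.0, 208.0], [196.0, 170.0], [181.0, 256.0]]
foot [[163.0, 268.0], [229.0, 263.0], [200.0, 245.0], [193.0, 286.0]]
grip [183.88928116 172.23440006]
pot (477, -267, 150) [[107.0, 294.0], [285.0, 282.0], [206.0, 232.0], [187.0, 344.0]] [[94.0, 195.0], [266.0, 200.0], [178.0, 111.0], [182.0, 284.0]]
pot (477, -264, 150) [[111.0, 295.0], [289.0, 284.0], [209.0, 233.0], [191.0, 345.0]] [[90.0, 195.0], [262.0, 199.0], [174.0, 111.0], [177.0, 283.0]]
pot (480, -265, 150) [[107.0, 297.0], [285.0, 285.0], [205.0, 235.0], [186.0, 347.0]] [[91.0, 190.0], [263.0, 194.0], [175.0, 107.0], [179.0, 279.0]]
```

View pics/c4.png

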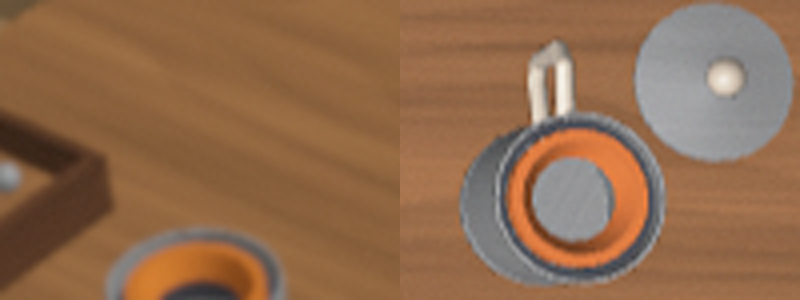

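Basket is upright, centred within ~1 mm of the TCP. Pot centre is at (477,-267) in both views. Correct sideways, then lower.

{"name": "servo_tool", "arguments": {
  "rows": [
    [[5, -2.4, 2.2, 0, 0, 0, 0], [5, -2.4, 2.2, 6, 0, 0, 0], [5, -2.4, 2.2, 15, 0, 0, 0], [5, -2.4, 2.2, 24, 0, 0, 0], [5, -2.4, 2.2, 32, 0, 0, 0], [5, -2.4, 2.2, 38, 0, 0, 0], [5, -2.4, 2.2, 42, 0, 0, 0], [5, -2.4, 2.2, 44, 0, 0, 0], [5, -2.4, 2.2, 44, 0, 0, 0]]
  ]
}}

```text
clock: 7.4
position: [476.4, -266.9, 172.3]
ee_rot: [0.99, 0.143, 0.0, 0.0]
contact_force: [-0.6, -0.3, -4.2]
gripper_width: 13.0
grasp_force: 58.9
```

{"name": "servo_tool", "arguments": {
  "rows": [
    [[5, 0, 0, 1, 0, 0, 0], [5, 0, 0, 2, 0, 0, 0], [5, 0, 0, 3, 0, 0, 0], [5, 0, 0, 3, 0, 0, 0]]
  ]
}}

```text
clock: 7.9
position: [476.2, -266.9, 169.2]
ee_rot: [0.99, 0.143, -0.0, -0.0]
contact_force: [-0.4, -0.4, -3.9]
gripper_width: 13.5
grasp_force: 58.9
```

{"name": "servo_tool", "arguments": {
  "rows": [
    [[5, 0, 0, 1, 0, 0, 0], [5, 0, 0, 2, 0, 0, 0], [5, 0, 0, 3, 0, 0, 0], [5, 0, 0, 3, 0, 0, 0]]
  ]
}}

```text
clock: 8.4
position: [476.3, -266.9, 166.2]
ee_rot: [0.99, 0.143, -0.0, -0.0]
contact_force: [0.2, 0.6, -4.0]
gripper_width: 13.2
grasp_force: 58.9
```

{"name": "servo_tool", "arguments": {
  "rows": [
    [[5, 0, 0, 0.7, 0, 0, 0], [5, 0, 0, 1.5, 0, 0, 0], [5, 0, 0, 1.5, 0, 0, 0]]
  ]
}}

```text
clock: 8.78
position: [476.3, -266.9, 164.7]
ee_rot: [0.99, 0.143, -0.0, -0.0]
contact_force: [-0.2, 0.3, -3.1]
gripper_width: 12.9
grasp_force: 58.9
```

{"name": "servo_tool", "arguments": {
  "rows": [
    [[5, 0, 0, 0.7, 0, 0, 0], [5, 0, 0, 1.4, 0, 0, 0], [5, 0, 0, 1.4, 0, 0, 0]]
  ]
}}

```text
clock: 9.15
position: [476.3, -266.9, 163.3]
ee_rot: [0.99, 0.143, -0.0, -0.0]
contact_force: [0.5, 0.9, -4.1]
gripper_width: 12.8
grasp_force: 58.9
```

{"name": "servo_tool", "arguments": {
  "rows": [
    [[5, 0, 0, 0.5, 0, 0, 0], [5, 0, 0, 1, 0, 0, 0], [5, 0, 0, 1, 0, 0, 0]]
  ]
}}

```text
clock: 9.52
position: [476.5, -266.9, 162.5]
ee_rot: [0.99, 0.143, 0.0, 0.0]
contact_force: [0.3, 0.3, -3.1]
gripper_width: 13.2
grasp_force: 58.9
```

{"name": "servo_tool", "arguments": {
  "rows": [
    [[5, 0, 0, 0.5, 0, 0, 0], [5, 0, 0, 1, 0, 0, 0], [5, 0, 0, 1, 0, 0, 0]]
  ]
}}

```text
clock: 9.9
position: [476.7, -267.1, 161.7]
ee_rot: [0.99, 0.143, 0.0, 0.0]
contact_force: [0.7, -0.7, -2.3]
gripper_width: 12.9
grasp_force: 59.0
```

{"name": "servo_tool", "arguments": {
  "rows": [
    [[5, 0, 0, 0.5, 0, 0, 0], [5, 0, 0, 1, 0, 0, 0], [5, 0, 0, 1, 0, 0, 0]]
  ]
}}

```text
clock: 10.28
position: [476.9, -267.2, 161.2]
ee_rot: [0.99, 0.143, 0.001, 0.001]
contact_force: [1.0, -0.9, 1.9]
gripper_width: 12.9
grasp_force: 59.6
```

Contact at the expected height, and the cone has self-centred. Release, rise, close the fingers.

{"name": "servo_tool", "arguments": {
  "rows": [
    [[20, 0, 0, 0, 0, 0, 0], [40, 0, 0, 0, 0, 0, 0], [40, 0, 0, 0, 0, 0, 0], [40, 0, 0, 0, 0, 0, 0], [40, 0, 0, -5, 0, 0, 0], [40, 0, 0, -20, 0, 0, 0], [40, 0, 0, -38, 0, 0, 0], [40, 0, 0, -50, 0, 0, 0], [40, 0, 0, -50, 0, 0, 0]]
  ]
}}

```text
clock: 11.4
position: [477.0, -267.1, 211.9]
ee_rot: [0.99, 0.143, 0.001, 0.001]
contact_force: [-0.5, -1.4, 0.0]
gripper_width: 40.2
grasp_force: 0.0
```

Run:
```python
from h import *
delta((477,-267,191),np.radians(16.5))
snap("c5.png",("scene",190,85,290,160),("top",370,175,470,250),w=400,h=300)
```

```text
t 11.4 pos [ 477.  -267.1  211.9] F [-0.5 -1.4  0. ] w 40.2 g 0.0
shift [-0.  -0.1 20.9] turn [ 0.002 -0.003 -0.001]
```

View pics/c5.png

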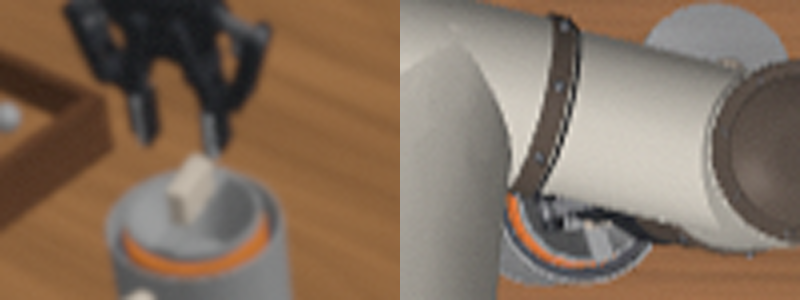

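Basket sits level and centred in the orange collar (rim ends at crop ~(120,222) and (268,215)), with the grip right below the fingers. Close and approach its top.

{"name": "servo_tool", "arguments": {
  "rows": [
    [[0, 0, 0, 0, 0, 0, 0], [0, 0, 0, 0, 0, 0, 0], [0, 0, 0, 2, 0, 0, 0], [0, 0, 0, 8, 0, 0, 0], [0, 0, 0, 14, 0, 0, 0], [0, 0, 0, 17, 0, 0, 0], [0, 0, 0, 17, 0, 0, 0]]
  ]
}}

```text
clock: 12.38
position: [476.2, -266.9, 193.0]
ee_rot: [0.99, 0.143, -0.0, -0.0]
contact_force: [0.4, -0.0, 0.4]
gripper_width: 0.1
grasp_force: 0.0
```

{"name": "servo_tool", "arguments": {
  "rows": [
    [[0, 0, 0, 0.7, 0, 0, 0], [0, 0, 0, 1.4, 0, 0, 0], [0, 0, 0, 2, 0, 0, 0], [0, 0, 0, 2, 0, 0, 0]]
  ]
}}

```text
clock: 12.88
position: [476.3, -266.9, 191.4]
ee_rot: [0.99, 0.143, 0.0, 0.0]
contact_force: [0.2, 0.6, 0.1]
gripper_width: 0.0
grasp_force: 0.0
```

{"name": "servo_tool", "arguments": {
  "rows": [
    [[0, 0, 0, 0.7, 0, 0, 0], [0, 0, 0, 1.4, 0, 0, 0], [0, 0, 0, 2, 0, 0, 0], [0, 0, 0, 2, 0, 0, 0]]
  ]
}}

```text
clock: 13.38
position: [476.4, -266.9, 189.6]
ee_rot: [0.99, 0.143, 0.0, 0.0]
contact_force: [0.1, 0.9, 1.6]
gripper_width: -0.2
grasp_force: 1.3
```

{"name": "servo_tool", "arguments": {
  "rows": [
    [[0, 0, 0, 0.5, 0, 0, 0], [0, 0, 0, 1, 0, 0, 0], [0, 0, 0, 1, 0, 0, 0]]
  ]
}}

```text
clock: 13.75
position: [476.4, -266.9, 188.4]
ee_rot: [0.99, 0.143, 0.0, 0.0]
contact_force: [-0.2, 0.3, 2.4]
gripper_width: 0.0
grasp_force: 1.2
```

{"name": "servo_tool", "arguments": {
  "rows": [
    [[0, 0, 0, 0.5, 0, 0, 0], [0, 0, 0, 1, 0, 0, 0], [0, 0, 0, 1, 0, 0, 0]]
  ]
}}

```text
clock: 14.12
position: [476.4, -266.9, 187.4]
ee_rot: [0.99, 0.143, 0.0, 0.0]
contact_force: [-0.6, 0.6, 1.8]
gripper_width: 0.1
grasp_force: 1.1
```

{"name": "servo_tool", "arguments": {
  "rows": [
    [[0, 0, 0, 0.5, 0, 0, 0], [0, 0, 0, 1, 0, 0, 0], [0, 0, 0, 1, 0, 0, 0]]
  ]
}}

```text
clock: 14.5
position: [476.4, -266.9, 186.4]
ee_rot: [0.99, 0.143, 0.0, 0.0]
contact_force: [-0.9, -0.9, 3.1]
gripper_width: 0.1
grasp_force: 1.2
```

{"name": "servo_tool", "arguments": {
  "rows": [
    [[0, 0, 0, 0.5, 0, 0, 0], [0, 0, 0, 1, 0, 0, 0], [0, 0, 0, 1, 0, 0, 0]]
  ]
}}

```text
clock: 14.88
position: [476.4, -266.9, 185.4]
ee_rot: [0.99, 0.143, 0.0, 0.0]
contact_force: [0.8, -0.6, 3.3]
gripper_width: -0.1
grasp_force: 1.2
```

Run:
```python
from h import *
snap("c6.png",("scene",190,85,290,160),("top",370,175,470,250),w=400,h=300)
```

```text
(no output)
```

View pics/c6.png

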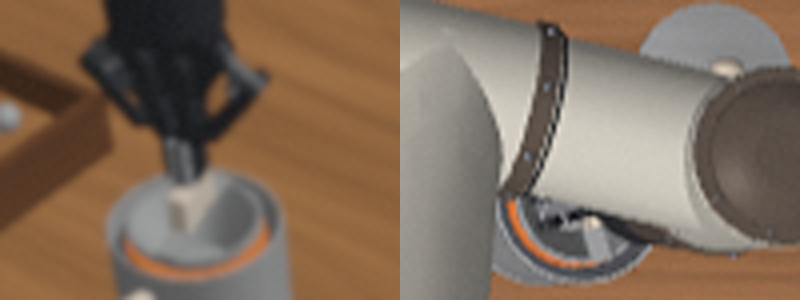

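The basket has sunk with its collar (less orange visible, rim still level), fingers pressing on the grip's top at crop (190,185). Continue down.

{"name": "servo_tool", "arguments": {
  "rows": [
    [[0, 0, 0, 0.5, 0, 0, 0], [0, 0, 0, 1, 0, 0, 0], [0, 0, 0, 1.5, 0, 0, 0], [0, 0, 0, 1.5, 0, 0, 0]]
  ]
}}

```text
clock: 15.48
position: [476.4, -266.9, 183.9]
ee_rot: [0.99, 0.143, 0.0, 0.0]
contact_force: [0.7, -0.8, 1.9]
gripper_width: -0.0
grasp_force: 1.2
```

{"name": "servo_tool", "arguments": {
  "rows": [
    [[0, 0, 0, 0.5, 0, 0, 0], [0, 0, 0, 1, 0, 0, 0], [0, 0, 0, 1.5, 0, 0, 0], [0, 0, 0, 1.5, 0, 0, 0]]
  ]
}}

```text
clock: 15.98
position: [476.4, -266.9, 182.4]
ee_rot: [0.99, 0.143, 0.0, 0.0]
contact_force: [0.1, 0.4, 2.1]
gripper_width: 0.1
grasp_force: 1.1
```

{"name": "servo_tool", "arguments": {
  "rows": [
    [[0, 0, 0, 0.5, 0, 0, 0], [0, 0, 0, 1, 0, 0, 0], [0, 0, 0, 1.5, 0, 0, 0], [0, 0, 0, 1.5, 0, 0, 0]]
  ]
}}

```text
clock: 16.48
position: [476.4, -266.9, 180.9]
ee_rot: [0.99, 0.143, 0.0, 0.0]
contact_force: [0.7, 0.0, 1.9]
gripper_width: 0.2
grasp_force: 1.1
```

{"name": "servo_tool", "arguments": {
  "rows": [
    [[0, 0, 0, 0.5, 0, 0, 0], [0, 0, 0, 1, 0, 0, 0], [0, 0, 0, 1.5, 0, 0, 0], [0, 0, 0, 1.5, 0, 0, 0]]
  ]
}}

```text
clock: 16.98
position: [476.4, -266.9, 179.4]
ee_rot: [0.99, 0.143, 0.0, 0.0]
contact_force: [0.7, -0.4, 1.8]
gripper_width: -0.0
grasp_force: 1.1
```

{"name": "servo_tool", "arguments": {
  "rows": [
    [[0, 0, 0, 0.5, 0, 0, 0], [0, 0, 0, 1, 0, 0, 0], [0, 0, 0, 1.5, 0, 0, 0], [0, 0, 0, 1.5, 0, 0, 0]]
  ]
}}

```text
clock: 17.48
position: [476.4, -266.9, 177.9]
ee_rot: [0.99, 0.143, 0.0, 0.0]
contact_force: [1.1, -0.6, 2.6]
gripper_width: 0.1
grasp_force: 1.1
```

{"name": "servo_tool", "arguments": {
  "rows": [
    [[0, 0, 0, 0.5, 0, 0, 0], [0, 0, 0, 1, 0, 0, 0], [0, 0, 0, 1.5, 0, 0, 0], [0, 0, 0, 1.5, 0, 0, 0]]
  ]
}}

```text
clock: 17.98
position: [476.4, -266.9, 176.4]
ee_rot: [0.99, 0.143, 0.0, 0.0]
contact_force: [1.9, -1.2, 2.1]
gripper_width: 0.0
grasp_force: 1.1
```

{"name": "servo_tool", "arguments": {
  "rows": [
    [[0, 0, 0, 0.5, 0, 0, 0], [0, 0, 0, 1, 0, 0, 0], [0, 0, 0, 1.5, 0, 0, 0], [0, 0, 0, 1.5, 0, 0, 0]]
  ]
}}

```text
clock: 18.48
position: [476.4, -266.9, 174.9]
ee_rot: [0.99, 0.143, 0.0, 0.0]
contact_force: [1.4, -0.8, 2.3]
gripper_width: -0.1
grasp_force: 1.1
```

{"name": "servo_tool", "arguments": {
  "rows": [
    [[0, 0, 0, 0.5, 0, 0, 0], [0, 0, 0, 1, 0, 0, 0], [0, 0, 0, 1.5, 0, 0, 0], [0, 0, 0, 1.5, 0, 0, 0]]
  ]
}}

```text
clock: 18.98
position: [476.4, -266.9, 173.4]
ee_rot: [0.99, 0.143, 0.0, 0.0]
contact_force: [1.3, 0.2, 2.6]
gripper_width: 0.1
grasp_force: 1.1
```

{"name": "servo_tool", "arguments": {
  "rows": [
    [[0, 0, 0, 0.5, 0, 0, 0], [0, 0, 0, 1, 0, 0, 0], [0, 0, 0, 1.5, 0, 0, 0], [0, 0, 0, 1.5, 0, 0, 0]]
  ]
}}

```text
clock: 19.48
position: [476.4, -266.9, 171.8]
ee_rot: [0.99, 0.143, -0.0, 0.0]
contact_force: [1.4, -1.3, 3.1]
gripper_width: -0.3
grasp_force: 1.1
```

{"name": "servo_tool", "arguments": {
  "rows": [
    [[0, 0, 0, 0.5, 0, 0, 0], [0, 0, 0, 1, 0, 0, 0], [0, 0, 0, 1.5, 0, 0, 0], [0, 0, 0, 1.5, 0, 0, 0]]
  ]
}}

```text
clock: 19.98
position: [476.4, -266.9, 170.7]
ee_rot: [0.99, 0.143, 0.0, 0.0]
contact_force: [0.4, 0.5, 4.5]
gripper_width: -0.0
grasp_force: 2.2
```

{"name": "servo_tool", "arguments": {
  "rows": [
    [[0, 0, 0, 0.5, 0, 0, 0], [0, 0, 0, 0.8, 0, 0, 0], [0, 0, 0, 0.8, 0, 0, 0]]
  ]
}}

```text
clock: 20.35
position: [476.4, -267.0, 170.4]
ee_rot: [0.99, 0.143, 0.0, 0.0]
contact_force: [-0.0, 0.7, 7.1]
gripper_width: -0.3
grasp_force: 3.6
```

{"name": "servo_tool", "arguments": {
  "rows": [
    [[0, 0, 0, 0.5, 0, 0, 0], [0, 0, 0, 1, 0, 0, 0], [0, 0, 0, 1, 0, 0, 0]]
  ]
}}

```text
clock: 20.72
position: [476.4, -267.0, 170.2]
ee_rot: [0.99, 0.143, 0.0, 0.0]
contact_force: [-1.2, 1.7, 10.3]
gripper_width: 0.2
grasp_force: 5.2
```

{"name": "servo_tool", "arguments": {
  "rows": [
    [[0, 0, 0, 0.5, 0, 0, 0], [0, 0, 0, 1, 0, 0, 0], [0, 0, 0, 1.5, 0, 0, 0], [0, 0, 0, 2, 0, 0, 0], [0, 0, 0, 2, 0, 0, 0]]
  ]
}}

```text
clock: 21.35
position: [476.5, -267.0, 169.7]
ee_rot: [0.99, 0.144, 0.001, 0.001]
contact_force: [-3.1, 4.1, 17.2]
gripper_width: -0.3
grasp_force: 8.5
```

{"name": "servo_tool", "arguments": {
  "rows": [
    [[0, 0, 0, 0.2, 0, 0, 0], [0, 0, 0, 0.2, 0, 0, 0], [0, 0, 0, 0.2, 0, 0, 0], [0, 0, 0, 0.2, 0, 0, 0], [0, 0, 0, 0.2, 0, 0, 0], [0, 0, 0, 0.2, 0, 0, 0], [0, 0, 0, 0.2, 0, 0, 0], [0, 0, 0, 0.2, 0, 0, 0]]
  ]
}}

```text
clock: 22.35
position: [476.5, -267.0, 169.6]
ee_rot: [0.99, 0.144, 0.001, 0.001]
contact_force: [-3.3, 2.9, 17.0]
gripper_width: 0.2
grasp_force: 8.8
```

Held for over a second at 17 N. Now back off gently and rise clear.

{"name": "servo_tool", "arguments": {
  "rows": [
    [[0, 0, 0, -1, 0, 0, 0], [0, 0, 0, -2.5, 0, 0, 0], [0, 0, 0, -5, 0, 0, 0], [0, 0, 0, -12, 0, 0, 0], [0, 0, 0, -30, 0, 0, 0], [0, 0, 0, -60, 0, 0, 0], [0, 0, 0, -85, 0, 0, 0], [0, 0, 0, -100, 0, 0, 0], [0, 0, 0, -100, 0, 0, 0]]
  ]
}}

```text
clock: 23.48
position: [476.5, -266.9, 266.9]
ee_rot: [0.99, 0.143, 0.001, 0.0]
contact_force: [0.2, -1.0, -0.3]
gripper_width: 0.0
grasp_force: 0.0
```

Run:
```python
from h import *
s=arm.read_state();print(s["clock"],s["position"].round(1),s["contact_force"].round(1))
snap("c7.png",("scene",190,85,290,160),("top",370,175,470,250),w=400,h=300)
```

```text
23.475 [ 476.5 -266.9  266.9] [ 0.2 -1.  -0.3]
```

View pics/c7.png

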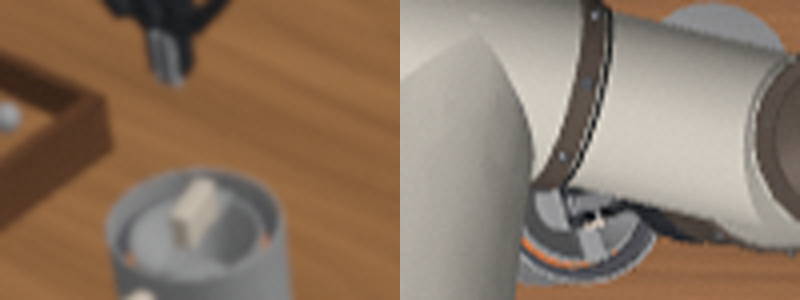

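The basket sits deep, level and centred in the pot (grip at crop (193,210)), and the gripper is clear. Hand in.

```bash
python3 -c "
from bench import arm
print(arm.job_done())"
```

```text
the job is handed in; nothing more can be done
None
```

The basket sits upright and centred in the collar, which slid about 19 mm to its stop and was held there at about 17 N for over a second before I let go and handed the job in at about 23.5 s; no verdict came back.

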